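# Fill a jar from the scale pan and hold it down on the settler

### The arm

A 7-joint arm with a two-finger parallel gripper is mounted at the origin on a cart in front of the work surface, level with it; the furniture and walls round the work are solid. World frame = base frame: x ahead of the robot, y to its left, z up, the work surface at z = 0. Lengths are in m, angles in rad, forces in N, time in s.
With the tool pointing down it reaches from about 0.425 to 0.875 m from the base axis. Payload 9.9 kg.
Tool frame: the origin (TCP) lies between the finger pads; the fingertips stand 11 mm ahead of it and the grasp point (between the pads) lies 8 mm behind it (manip.tips_ahead is the distance from the TCP to the fingertips, in m); z points along the fingers, y is the line along which they close (so a half turn about z gives the same grasp; the last joint's range is limited). The gripper opens to 85 mm and grips with 20 to 120 N. Pads are 22 mm wide; open, the fingers measure 114 mm over their backs; the gripper's body (76 mm by 85 mm) begins 54 mm behind the grasp point. The pads swing forward as they close: fully open they stand 13 mm farther back than shut.
Start: joints at [-1.415, 0.576, 0.025, 1.437, -0.015, 1.129, -0.057], TCP at [0.16, 0.656, 0.242] pointing down, gripper open.
Joint ranges: [-2.76, 2.76], [-0.34, 2.15], [-1.52, 1.57], [0.19, 2.46], [-1.09, 4.23], [0.17, 1.99], [-2.82, 2.82]. Speed limits (rad/s): [2.22, 2.22, 3.01, 3.01, 3.14, 3.14, 3.14].

### API

Orientations are given as a unit quaternion [x, y, z, w].
In Python, from cell import manip, eyes, sign_off gives the robot as it stands.
- The arm moves only by the shell command python3 -m crank 'ROWS' [FORCE]. ROWS is JSON, a list of rows, each a list of 7 numbers: the shift along the tool's x, y, z in mm, then the turn, a rotation vector about the tool's x, y, z in degrees, then the opening, from -1 (shut) to 1 (fully open), so that 0 is half open. In form: [[tx, ty, tz, wx, wy, wz, claw], ...]. A call has 1 to 12 rows; each row shifts and turns the commanded pose from where the row before left it, along the tool's axes as they then stand; what a row does not reach is not made up. A row lasts 1/12 s, in which the tool goes at most 41.7 mm and 7.16 degrees, less where a joint would pass 70% of its speed; a pose out of reach is approached as far as the arm can. A call with a gripper value outside its range is refused whole. The fingers move at their own pace and stop on an object; FORCE is the grip in N (left out, the last holds). Time passes only in rows, so rows that do not move let the fingers close. It gives the time, the measured TCP pose, the force, the opening and the grip force at its end, in the units of the state.
- manip.get_obs(): the state, without advancing time (a new reading comes with each control period).
- eyes.snapshot(name): name is "scene" or "top" or "wrist"; returns (picture, depth): 480x640x3 uint8, blue, green, red; 480x640 float32, m along the optical axis (not along the pixel's ray), 0 where there is no reading.
- eyes.calibration(name): a dict with "camera_matrix" (3x3 intrinsics, pixels), "position" and "rotation" of the camera in the world. Camera axes: x right, y down, z forward; pixel columns grow to the right and rows downward; lengths in m; the calibration is good to about 2 mm. A picture is of the moment at which its call begins: read the wrist's pose just before it. calibration takes no time and is no camera call; for the wrist camera it gives the pose at the moment of the call.
- sign_off(): hands the job in; it is judged then, once.
The state is a dict: "time": time; "joint_pos": joint angles; "qd": joint speeds; "tau": joint torques, N m; "position": TCP position; "tool_rot": TCP orientation; "ft_force": force on the tool from outside, world axes, zero at the start; "moment": the same for the moment, N m; "opening": finger opening in m; "gripper_force": force on a finger pad.
Only numpy, scipy, OpenCV 4.12 (cv2) and the standard library are available. Lean on these libraries where they do the work, as an engineer would, in place of code of your own. Each camera call takes 0.05 s, during which the arm holds its last target. There are 200 camera calls.

### The job

Tip all the weighed hazelnuts from the scoop pan on the scale into the open glass jar without spilling any, and stand the empty pan back level on the scale's plate. Then stand the filled jar upright in the sprung ring cradle of the jar settler, and press it down to the cradle's stop. The settler only runs while the jar is held down, so do not let go: finish with the gripper still holding the jar fully pressed down.

Things in the scene. Friction and masses are not known exactly. Their poses are not given: they have to be found in the camera images.
- pack_scale: flat white packing scale, 230 (its x) x 190 (its y) x 41 mm, fixed to the table; origin under its centre on the table. Its display end is at its -x; the raised steel weighing plate spans x -42..108 mm, y -86..86 mm and its top is 41 mm above the table.
- scoop_pan: steel scoop pan holding the nuts, about 0.22 kg; origin under the middle of its floor. +x points out of the open spout, black handle at -x. Trough x -71..72 mm, floor 40 mm wide, 2 mm thick; sides lean out 50 deg from level, 31 mm high, 90 mm wide on top; rear closed. The last 22 mm of floor ramp up 15 deg to the spout: nuts roll out when the nose tips down well over 15 deg.
- pan_grip (a point): middle of the pan's handle: 108 mm behind the pan's origin (-x) and 28 mm above its underside; the handle bar is 68 mm long (along the pan's x), 14 mm wide (pan y), 18 mm high; it overhangs the scale's side, with its centre 69 mm above the table while the pan stands on the scale. Axes as the pan.
- pan_spout (a point): middle of the spout's lip: 72 mm ahead of the pan's origin (+x), 8 mm above its underside. Axes as the pan.
- jar: open, empty round glass jar without a lid, the only one without: 62 mm outside diameter, 56 mm mouth diameter, straight-sided, 66 mm high, floor 4 mm thick, about 0.16 kg, standing loose on the table (left or right of the settler); origin at the centre of its underside, z up.
- jar_mouth (a point): centre of the jar's mouth, 66 mm above its underside, level with the rim.
- settler: press-to-run jar settler, a grey box 150 (x) x 130 (y) mm, its housing top 47 mm above the table, fixed to the table; origin under its centre on the table; its control knob and switch are at its -x side. On top, in the middle, is the sprung ring cradle on three coil springs, 94 mm above the table at the ring's rim.
- cradle_seat (a point): centre of the cradle's seat, where the jar's underside comes to stand, 76 mm above the table while the springs are relaxed; it is on the settler's vertical middle axis. Around it is the ring: inner diameter 67 mm, flared open to about 75 mm at its rim, 18 mm high above the seat, 85 mm outer diameter. Axis z up.
- cradle (a joint): how far the sprung cradle is pressed straight down, in m: 0 relaxed, 0.012 at its stop. The springs push back with about 9 N at the start and 14.4 N at the stop, so that a filled jar alone does not sink it; it rises again when let go.
- nut_0: hazelnut in its shell, about 21 mm across, 10 g, one of eight lying in the scoop pan, rolls freely; origin at its centre.
- nut_1: hazelnut in its shell, about 21 mm across, 10 g, one of eight lying in the scoop pan, rolls freely; origin at its centre.
- nut_2: hazelnut in its shell, about 21 mm across, 10 g, one of eight lying in the scoop pan, rolls freely; origin at its centre.
- nut_3: hazelnut in its shell, about 21 mm across, 10 g, one of eight lying in the scoop pan, rolls freely; origin at its centre.
- nut_4: hazelnut in its shell, about 21 mm across, 10 g, one of eight lying in the scoop pan, rolls freely; origin at its centre.
- nut_5: hazelnut in its shell, about 21 mm across, 10 g, one of eight lying in the scoop pan, rolls freely; origin at its centre.
- nut_6: hazelnut in its shell, about 21 mm across, 10 g, one of eight lying in the scoop pan, rolls freely; origin at its centre.
- nut_7: hazelnut in its shell, about 21 mm across, 10 g, one of eight lying in the scoop pan, rolls freely; origin at its centre.
Not all that is in view belongs to the job. What is shaped like the jar but green is not meant.

How it is judged:
On the way, in this order (a step that is already met when the one before it is completed fails the run):
1. all eight nuts lie in the upright jar (horizontal distance between each of nut_0, nut_1, nut_2, nut_3, nut_4, nut_5, nut_6, nut_7 and jar below 0.026 m and z of nut_0 in the frame of jar between 0.004 and 0.062 m and z of nut_1 in the frame of jar between 0.004 and 0.062 m and z of nut_2 in the frame of jar between 0.004 and 0.062 m and z of nut_3 in the frame of jar between 0.004 and 0.062 m and z of nut_4 in the frame of jar between 0.004 and 0.062 m and z of nut_5 in the frame of jar between 0.004 and 0.062 m and z of nut_6 in the frame of jar between 0.004 and 0.062 m and z of nut_7 in the frame of jar between 0.004 and 0.062 m and angle between jar's own z axis and vertical below 0.12 rad), for 0.2 s.
2. the empty pan stands level on the scale's plate again, let go (z of scoop_pan in the frame of pack_scale between 0.036 and 0.047 m and x of scoop_pan in the frame of pack_scale between -0.03 and 0.095 m and y of scoop_pan in the frame of pack_scale between -0.075 and 0.075 m and angle between scoop_pan's own z axis and vertical below 0.08 rad and horizontal distance between each of nut_0, nut_1, nut_2, nut_3, nut_4, nut_5, nut_6, nut_7 and jar below 0.026 m and z of nut_0 in the frame of jar between 0.004 and 0.062 m and z of nut_1 in the frame of jar between 0.004 and 0.062 m and z of nut_2 in the frame of jar between 0.004 and 0.062 m and z of nut_3 in the frame of jar between 0.004 and 0.062 m and z of nut_4 in the frame of jar between 0.004 and 0.062 m and z of nut_5 in the frame of jar between 0.004 and 0.062 m and z of nut_6 in the frame of jar between 0.004 and 0.062 m and z of nut_7 in the frame of jar between 0.004 and 0.062 m and contact force between the fingers and scoop_pan below 0.2 N), for 0.2 s.
At the end, for the whole second after the job is handed in: The jar stands upright (within 0.12 rad) on the cradle's seat inside the ring (centred within 5 mm), the cradle is pressed down at least 9.5 of its 12 mm by the jar, the fingers still press on the jar (over 2 N), all eight nuts are inside the jar, and the pan stands level on the scale's plate (all of step 1 and z of scoop_pan in the frame of pack_scale between 0.036 and 0.047 m and x of scoop_pan in the frame of pack_scale between -0.03 and 0.095 m and y of scoop_pan in the frame of pack_scale between -0.075 and 0.075 m and angle between scoop_pan's own z axis and vertical below 0.08 rad and value of joint cradle above 0.0095 m and horizontal distance between jar and cradle_seat below 0.005 m and z of jar in the frame of cradle_seat between -0.003 and 0.004 m and contact force between jar and settler above 6 N and contact force between the fingers and jar above 2 N); the arm keeps its last pose, push and grip.
It also fails if it takes over 72 s, if anything falls off the work surface, if the arm or the gripper's body presses on something with over 40 N, if the wrist force passes 120 N, or if a joint passes its speed limit or range.

## Working session

There is one attempt and no reset: what is moved stays moved. The work goes in short steps, Python scripts to look and compute and a shell command to move; the robot and the scene stay as the last step left them, time stands still between calls to the robot, and variables do not carry over. Pictures are saved under pics/ and viewed, at most 10 in all, crops included, and the job is handed in when it is done.

```bash
mkdir -p pics; ls
python3 - <<'E'
from cell import manip, eyes
import cv2,numpy as np
o=manip.get_obs();print(o)
for n in("scene","top"):
    im,d=eyes.snapshot(n);cv2.imwrite(f"pics/{n}0.png",im);np.savez(f"{n}0.npz",im=im,d=d,**eyes.calibration(n));c=eyes.calibration(n);print(n,c)
E
```

```text
pics
{'time': 0.0, 'joint_pos': array([-1.41480956,  0.57652215,  0.02486571,  1.43795399, -0.01498343,
        1.12900537, -0.05654545]), 'qd': array([ 0.00181754, -0.00060765, -0.00012871, -0.00033283, -0.00020378,
        0.00068671, -0.00043638]), 'tau': array([ 9.09880528e-04, -7.65753722e+01,  2.24992342e+00, -2.85986316e+01,
        1.51022809e-02,  1.21909508e-02, -5.37683391e-06]), 'position': array([0.16021276, 0.6552372 , 0.24143362]), 'tool_rot': array([ 1.19617739e-01,  9.92819657e-01, -8.50882355e-04, -4.40613832e-05]), 'ft_force': array([-0.02673999,  0.38717666,  0.71201799]), 'moment': array([ 0.01140686,  0.01280329, -0.01463602]), 'gripper_force': 0.0, 'opening': 0.08548577410467133}
scene {'camera_matrix': array([[521.1442915 ,   0.        , 320.50880985],
       [  0.        , 521.1442915 , 235.20332639],
       [  0.        ,   0.        ,   1.        ]]), 'position': array([-0.18211174, -0.51293768,  0.82121457]), 'rotation': array([ 0.80331549, -0.42373523,  0.18702925, -0.3743698 ])}
top {'camera_matrix': array([[439.95370686,   0.        , 316.63996552],
       [  0.        , 439.95370686, 236.93931252],
       [  0.        ,   0.        ,   1.        ]]), 'position': array([ 0.40105916, -0.01501141,  0.99460313]), 'rotation': array([-0.70036256,  0.71162238, -0.04302105,  0.03514351])}
```

View pics/scene0.png

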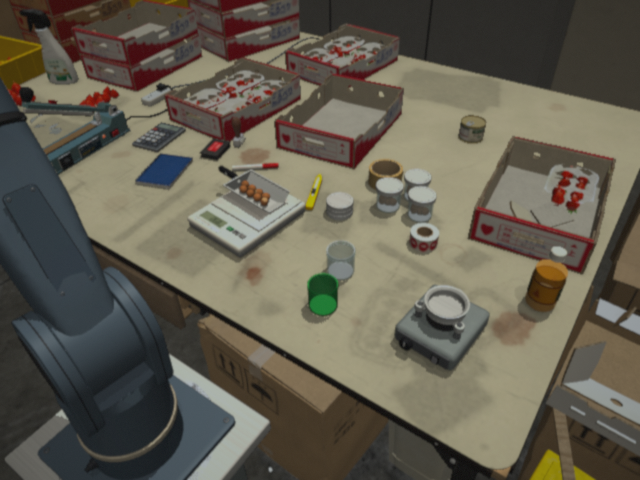

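View pics/top0.png

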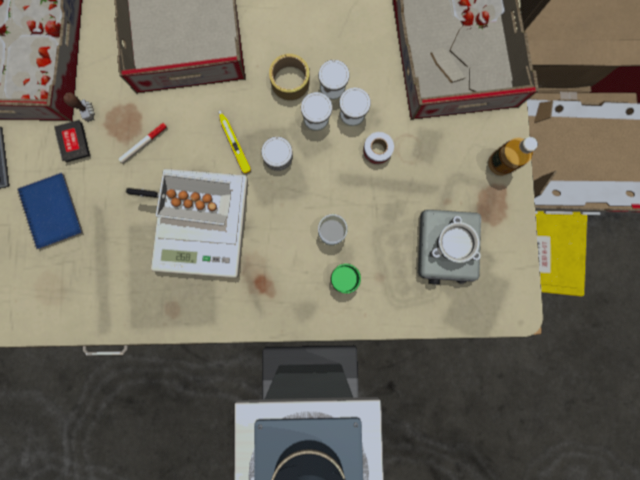

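Candidates by top-view pixel: the clear open jar at (332,230), a green glass of the same shape at (345,278), and white-lidded jars at (277,152), (316,110), (354,105) and (334,75). The clear one is open, uncoloured and left of the settler (450,245), so it fits. I'll confirm with a crop and measure.

```bash
cat > h.py <<'E'
import numpy as np,cv2
from scipy.spatial.transform import Rotation as R
def cloud(f):
    z=np.load(f);K=z['camera_matrix'];d=z['d'];v,u=np.mgrid[:480,:640]
    p=np.stack([(u-K[0,2])/K[0,0]*d,(v-K[1,2])/K[1,1]*d,d],-1)
    return z['im'],d,R.from_quat(z['rotation']).apply(p.reshape(-1,3)).reshape(480,640,3)+z['position']
def toplane(f,uv,h):
    z=np.load(f);K=z['camera_matrix'];uv=np.atleast_2d(uv)
    r=R.from_quat(z['rotation']).apply(np.c_[(uv[:,0]-K[0,2])/K[0,0],(uv[:,1]-K[1,2])/K[1,1],np.ones(len(uv))])
    return z['position']+r*((h-z['position'][2])/r[:,2])[:,None]
E
python3 - <<'E'
from h import *
im,d,P=cloud('top0.npz')
H=P[...,2]
def box(u0,u1,v0,v1,lo,hi):
    m=np.zeros(H.shape,bool);m[v0:v1,u0:u1]=1;m&=(d>0)&(H>lo)&(H<hi);return m
def rep(n,m):
    v,u=np.nonzero(m);q=P[m];r=cv2.minAreaRect((q[:,:2]*1000).astype(np.float32));print(n,m.sum(),q.mean(0).round(4),'rect',np.round(r[0],1),np.round(r[1],1),round(r[2],1),'px',u.min(),u.max(),v.min(),v.max())
rep('table',box(250,300,180,260,-.05,.02))
rep('jar>15',box(312,352,208,250,.015,.2)); rep('jarrim',box(312,352,208,250,.055,.08)); rep('green',box(325,365,258,300,.05,.09))
rep('scale',box(140,255,160,285,.02,.039)); rep('handle',box(118,160,180,200,.03,.1))
rep('pan',box(155,240,160,235,.055,.09))
rep('pantop',box(155,240,160,235,.062,.078))
rep('ring',box(410,490,205,290,.085,.12)); rep('sett',box(410,490,205,290,.035,.06))
c=np.hstack([cv2.resize(im[200:300,300:400],(400,400),interpolation=cv2.INTER_CUBIC),cv2.resize(im[160:280,120:240],(400,400),interpolation=cv2.INTER_CUBIC)]);cv2.imwrite('pics/crop0.png',c)
E
```

```text
table 3986 [0.5532 0.0684 0.0006] rect [554.3  69. ] [113.2 183.9] 89.3 px 250 299 180 259
jar>15 303 [ 0.5256 -0.0611  0.0535] rect [522.4 -60.3] [61.9 61.5] 88.9 px 318 347 214 244
jarrim 184 [ 0.5236 -0.0604  0.0652] rect [522.4 -60.3] [61.9 61.5] 88.9 px 318 347 214 243
green 187 [ 0.4172 -0.0876  0.0649] rect [417.5 -85.6] [61.4 60.9] 89.0 px 331 360 263 292
scale 3365 [0.491  0.2286 0.0358] rect [545.7 232. ] [191.6 229.9] 84.5 px 151 247 168 277
handle 245 [0.6038 0.3403 0.0764] rect [604.8 340.4] [74.3 17.6] 78.1 px 126 159 187 199
pan 1967 [0.5939 0.2438 0.065 ] rect [590.6 239.8] [153.7  95.1] 81.7 px 155 230 173 224
pantop 1234 [0.5941 0.2456 0.0686] rect [590.6 239.8] [153.7  95.1] 81.7 px 155 230 173 224
ring 482 [ 0.4884 -0.3237  0.0929] rect [ 490.3 -318.2] [88.5 82. ] 12.7 px 439 479 218 261
sett 2657 [ 0.4801 -0.306   0.0463] rect [ 480.4 -317.2] [130.9 164.7] 85.3 px 419 480 209 284
```

View pics/crop0.png

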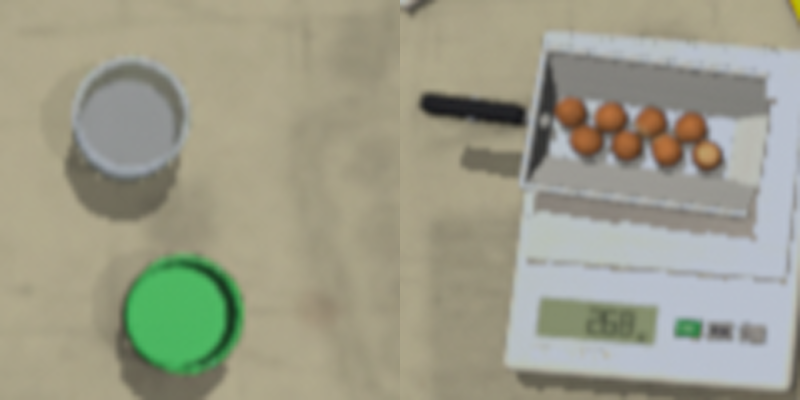

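The crop confirms it: the clear, lidless jar is at top pixel (332,230), separate from the green one. The pan handle points left, with the nuts in the trough. I'll move above the handle first.

```bash
cat >> h.py <<'E'
def todo(xyz,xdir,zdir=(0,0,-1)):
    from cell import manip
    o=manip.get_obs();Rt=R.from_quat(o['tool_rot']);z=np.array(zdir,float);z/=np.linalg.norm(z)
    x=np.array(xdir,float);x-=x@z*z;x/=np.linalg.norm(x);T=R.from_matrix(np.c_[x,np.cross(z,x),z])
    print('t',round(o['time'],2),'pos',o['position'].round(4),'shift mm',(Rt.inv().apply(np.array(xyz)-o['position'])*1000).round(1),'turn',np.degrees((Rt.inv()*T).as_rotvec()).round(1),'F',o['ft_force'].round(1),'open',round(o['opening'],4),'grip',round(float(o['gripper_force']),1),'q',o['joint_pos'].round(2))
E
python3 -m crank '[[-34,-13,0,0,0,0,1],[-34,-13,0,0,0,0,1],[-34,-13,0,0,0,0,1],[-34,-13,0,0,0,0,1],[-34,-13,0,0,0,0,1],[-34,-13,0,0,0,0,1],[-34,-13,0,0,0,0,1],[-34,-13,0,0,0,0,1],[-34,-13,0,0,0,0,1],[-34,-13,0,0,0,0,1],[-34,-13,0,0,0,0,1],[-34,-13,0,0,0,0,1]]'
python3 -m crank '[[0,0,0,0,0,7,0.2],[0,0,0,0,0,7,0.2],[0,0,0,0,0,7,0.2],[0,0,0,0,0,7,0.2],[0,0,0,0,0,7,0.2],[0,0,0,0,0,7,0.2],[0,0,0,0,0,7,0.2],[0,0,0,0,0,7,0.2],[0,0,0,0,0,7,0.2],[0,0,0,0,0,7,0.2],[0,0,0,0,0,7,0.2],[0,0,0,0,0,7,0.2]]'
python3 -c "
from h import *
todo((.6051,.3403,.16),(.1426,.9898,0))"
```

```text
time: 1.1
position: [0.5207, 0.4059, 0.242]
tool_rot: [0.12, 0.993, -0.0, -0.0]
ft_force: [0.2, 0.3, -0.2]
opening: 0.0851
gripper_force: 0.0
time: 2.1
position: [0.5193, 0.4072, 0.2419]
tool_rot: [0.755, 0.656, -0.0, -0.0]
ft_force: [0.2, -0.4, 0.2]
opening: 0.0514
gripper_force: 0.0
t 2.1 pos [0.5193 0.4072 0.2419] shift mm [-54.1  94.4  81.9] turn [-0.   0.   0.1] F [ 0.2 -0.4  0.2] open 0.0514 grip 0.0 q [-0.99  0.59  0.45  1.49 -0.27  1.12 -0.63]
```

```bash
python3 -m crank '[[-18,31,20,0,0,0,0.2],[-18,31,20,0,0,0,0.2],[-18,31,20,0,0,0,0.2],[0,0,0,0,0,0,0.2],[0,0,0,0,0,0,0.2]]'
python3 - <<'E'
from h import *
todo((.6051,.3403,.16),(.1426,.9898,0))
from cell import eyes
c=eyes.calibration('wrist');im,d=eyes.snapshot('wrist');np.savez('w1.npz',im=im,d=d,**c);cv2.imwrite('pics/w1.png',im)
im,d,P=cloud('w1.npz');H=P[...,2]
g=im.max(-1);m=(g<70)&(d>0)&(H>.055)&(H<.095)&(P[...,1]>.26)&(abs(P[...,0]-.6)<.1)
q=P[m];r=cv2.minAreaRect((q[:,:2]*1000).astype(np.float32));print(m.sum(),q.mean(0),r)
E
```

```text
time: 2.52
position: [0.6055, 0.3379, 0.1802]
tool_rot: [0.755, 0.656, -0.002, 0.0]
ft_force: [-0.2, 0.4, -0.0]
opening: 0.0511
gripper_force: 0.0
t 2.52 pos [0.6055 0.3379 0.1802] shift mm [ 2.3 -0.7 20.2] turn [-0.1  0.2  0.2] F [-0.2  0.4 -0. ] open 0.0511 grip 0.0 q [-0.81  0.69  0.42  1.47 -0.3   1.05 -0.46]
2008 [0.60375377 0.34692611 0.07668301] ((602.8580322265625, 341.9988098144531), (73.3587417602539, 13.839089393615723), 81.73582458496094)
```

View pics/w1.png

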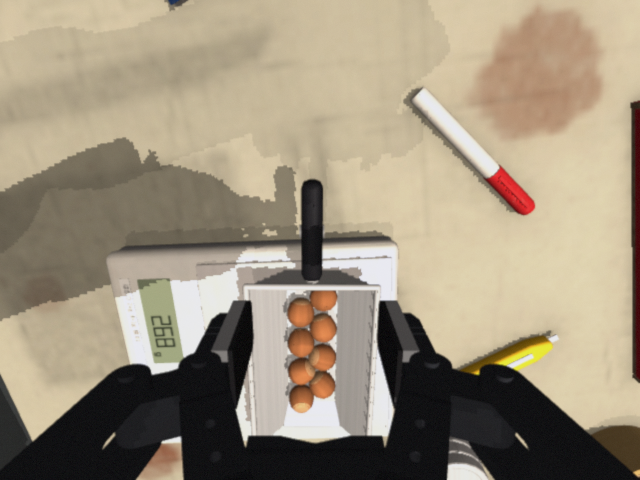

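The handle runs from (312,185) to (312,278), in line with the tool. It sits 2.5 mm off laterally, so I'll correct for that, descend and grip.

```bash
python3 -m crank '[[2,-2.6,20,0,0,0.2,0.2],[0,0,25,0,0,0,0.2],[0,0,25,0,0,0,0.2],[0,0,20,0,0,0,0.2],[0,0,15,0,0,0,0.2],[0,0,10,0,0,0,0.2],[0,0,4,0,0,0,0.2],[0,0,0,0,0,0,0.2]]' 
python3 -c "
from h import *
todo((.6032,.3403,.061),(.1440,.9896,0))"
```

```text
time: 3.23
position: [0.6015, 0.3443, 0.063]
tool_rot: [0.754, 0.657, -0.0, -0.0]
ft_force: [0.0, -1.5, 0.2]
opening: 0.0509
gripper_force: 0.0
t 3.23 pos [0.6015 0.3443 0.063 ] shift mm [-3.8  2.2  2. ] turn [-0.   0.   0.4] F [ 0.  -1.5  0.2] open 0.0509 grip 0.0 q [-0.79  0.81  0.36  1.58 -0.36  0.82 -0.42]
```

```bash
python3 -m crank '[[-3.8,2.2,2,0,0,0.4,0.2],[0,0,0,0,0,0,0.2],[0,0,0,0,0,0,-1],[0,0,0,0,0,0,-1],[0,0,0,0,0,0,-1],[0,0,0,0,0,0,-1],[0,0,0,0,0,0,-1],[0,0,0,0,0,0,-1],[0,0,0,0,0,0,-1],[0,0,0,0,0,0,-1]]' 100
python3 -c "
from h import *
todo((.6032,.3403,.061),(.1440,.9896,0))"
```

```text
time: 4.07
position: [0.604, 0.3397, 0.062]
tool_rot: [0.757, 0.654, 0.0, -0.0]
ft_force: [-1.4, -0.3, 6.9]
opening: 0.0123
gripper_force: 97.6
t 4.07 pos [0.604  0.3397 0.062 ] shift mm [ 0.5 -0.9  1. ] turn [ 0.  -0.  -0.1] F [-1.4 -0.3  6.9] open 0.0123 grip 97.6 q [-0.78  0.81  0.37  1.58 -0.36  0.82 -0.42]
```

```bash
python3 -m crank '[[0,0,-2,0,0,0,-1],[0,0,-4,0,0,0,-1],[0,0,-7,0,0,0,-1],[0,0,-10,0,0,0,-1],[0,0,-12,0,0,0,-1],[0,0,-14,0,0,0,-1],[0,0,-14,0,0,0,-1],[0,0,-14,0,0,0,-1],[0,0,-12,0,0,0,-1],[0,0,-8,0,0,0,-1],[0,0,-4,0,0,0,-1],[0,0,0,0,0,0,-1]]' 120
python3 - <<'E'
from h import *
todo((.6032,.3403,.162),(.1440,.9896,0))
from cell import eyes,manip
o=manip.get_obs();c=eyes.calibration('wrist');im,d=eyes.snapshot('wrist');np.savez('w2.npz',im=im,d=d,**c)
top,dd=eyes.snapshot('top');np.savez('top2.npz',im=top,d=dd,**eyes.calibration('top'))
cv2.imwrite('pics/w2.png',np.hstack([cv2.resize(im,(400,300)),cv2.resize(top[130:310,100:340],(400,300))]))
# pan floor slope in tool frame, before and after
for f,pos,q in(('w1.npz',None,None),('w2.npz',o['position'],o['tool_rot'])):
    im,d,P=cloud(f)
    if pos is None: pos=np.array([.6055,.3379,.1802]);q=[.755,.656,-.002,0]
    Q=R.from_quat(q/np.linalg.norm(q)).inv().apply((P-pos).reshape(-1,3)).reshape(480,640,3)
    m=(d>0)&(abs(Q[...,1])<.016)&(Q[...,0]>-.15)&(Q[...,0]<-.04)&(im.min(-1)>120)
    q2=Q[m]; 
    a=np.polyfit(q2[:,0],q2[:,2],1);print(m.sum(),a,np.degrees(np.arctan(a[0])))
    for s in range(-170,60,10):
        k=(d>0)&(abs(Q[...,1])<.006)&(abs(Q[...,0]-s/1000)<.004)
        if k.sum()>5:print(s,np.median(Q[k][:,2]).round(4),end='; ')
    print()
E
```

```text
time: 5.07
position: [0.6042, 0.3397, 0.1635]
tool_rot: [0.757, 0.654, 0.001, 0.0]
ft_force: [-0.1, 0.8, -2.9]
opening: 0.012
gripper_force: 117.4
t 5.07 pos [0.6042 0.3397 0.1635] shift mm [ 0.5 -1.1  1.5] turn [ 0.1 -0.1 -0.1] F [-0.1  0.8 -2.9] open 0.012 grip 117.4 q [-0.81  0.71  0.42  1.49 -0.31  1.01 -0.46]
524 [0.09499727 0.14205885] 5.426657425173602
-170 0.1334; -160 0.136; -150 0.1378; -140 0.1209; -130 0.1185; -120 0.1223; -110 0.1206; -100 0.1183; -90 0.1229; -80 0.1206; -70 0.1213; -60 0.1218; -50 0.1183; -40 0.1203; -30 0.1091; -20 0.1032; -10 0.103; 0 0.1029; 10 -0.0684; 20 0.103; 30 0.1035; 40 0.1143; 50 0.1807; 
40 [13.8692294   0.69673727] 85.87599293279943
-60 0.0053; -50 0.0001; -30 -0.0111; -20 -0.015; -10 -0.015; 0 -0.0151; 10 -0.0666; 20 -0.0149; 30 -0.015; 40 -0.0096; 50 0.164;
```

View pics/w2.png

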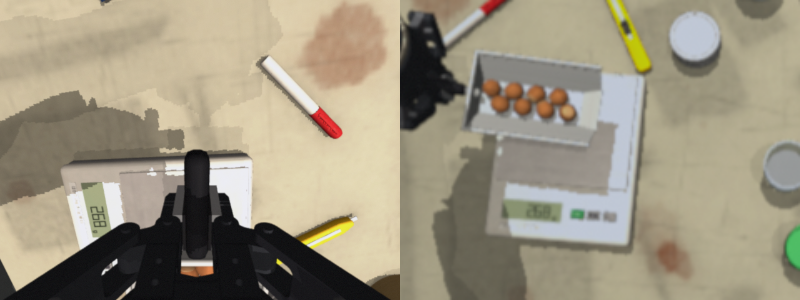

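The pan is lifted level, with the nuts still in place at crop (480-575, 85-115). I'll check where the lip is, then carry it to the jar.

```bash
python3 - <<'E'
from h import *
im,d,P=cloud('top2.npz');p=np.array([-.143,-.99]);q=np.array([.99,-.143])
D=P[...,:2]-np.array([.6042,.3397]);a=D@p;b=D@q
m=(d>0)&(P[...,2]>.125)&(P[...,2]<.2)&(a>.04)&(a<.22)&(abs(b)<.07)
print('along',np.percentile(a[m],[1,99,99.8]),'lat',np.percentile(b[m],[.5,99.5]),np.percentile(P[m][:,2],[2,98]))
k=m&(a>.155);
for s in range(110,185,6):
    k=m&(abs(a-s/1000)<.003)&(abs(b)<.012);print(s,P[k][:,2].round(4).mean() if k.any() else None,end=' ')
E
python3 -m crank '[[-3,0,0,0,0,0,-1],[-8,-1,0,0,0,0,-1],[-13,-2,0,0,0,0,-1],[-16,-2,0,0,0,0,-1],[-16,-2,0,0,0,0,-1],[-16,-2,0,0,0,0,-1],[-16,-2,0,0,0,0,-1],[-16,-2,0,0,0,0,-1],[-16,-2,0,0,0,0,-1],[-16,-2,0,0,0,0,-1],[-16,-2,0,0,0,0,-1],[-16,-2,0,0,0,0,-1]]'
python3 -m crank '[[-16,-2,0,0,0,0,-1],[-13,-1,0,0,0,0,-1],[-10,-1,0,0,0,0,-1],[-7,0,0,0,0,0,-1],[-4,0,0,0,0,0,-1],[-2,0,0,0,0,0,-1],[0,0,0,0,0,0,-1]]'
python3 -c "
from h import *
todo((.5491,.1249,.1635),(.1440,.9896,0))"
```

```text
along [0.04140959 0.17609153 0.17777765] lat [-0.04644911  0.04721165] [0.14196423 0.17555599]
110 0.1584761904761905 116 0.15856785714285712 122 0.15959249999999997 128 0.1549903846153846 134 0.16037333333333334 140 0.15654146341463412 146 0.15489459459459462 152 0.14827692307692308 158 0.14426764705882353 164 0.14554857142857144 170 0.14726000000000003 176 0.14887666666666668 182 None time: 6.17
position: [0.558, 0.1746, 0.162]
tool_rot: [0.757, 0.654, -0.0, 0.0]
ft_force: [-0.2, -0.8, -3.1]
opening: 0.0117
gripper_force: 117.4
time: 6.75
position: [0.5473, 0.1255, 0.1623]
tool_rot: [0.757, 0.654, 0.0, -0.0]
ft_force: [0.4, 0.5, -3.0]
opening: 0.0122
gripper_force: 117.4
t 6.75 pos [0.5473 0.1255 0.1623] shift mm [-0.3  1.8 -1.2] turn [ 0.  -0.  -0.1] F [ 0.4  0.5 -3. ] open 0.0122 grip 117.4 q [-0.58  0.53  0.41  1.86 -0.28  0.82 -0.17]
```

```bash
python3 -m crank '[[2.7,1.8,0,0,0,0,-1],[-0.25,0,-3.1,0,1,0,-1],[-0.25,0,-3.1,0,1,0,-1],[-0.25,0,-3.1,0,1,0,-1],[-0.25,0,-3.1,0,1,0,-1],[-0.25,0,-3.1,0,1,0,-1],[-0.25,0,-3.1,0,1,0,-1],[-0.25,0,-3.1,0,1,0,-1],[0,0,0,0,0,0,-1],[0,0,0,0,0,0,-1],[0,0,0,0,0,0,-1],[0,0,0,0,0,0,-1]]'
python3 -m crank '[[-0.15,0,-1.5,0,0.5,0,-1],[-0.15,0,-1.5,0,0.5,0,-1],[-0.15,0,-1.5,0,0.5,0,-1],[-0.15,0,-1.5,0,0.5,0,-1],[0,0,0,0,0,0,-1],[0,0,0,0,0,0,-1],[0,0,0,0,0,0,-1],[0,0,0,0,0,0,-1],[0,0,0,0,0,0,-1],[0,0,0,0,0,0,-1],[0,0,0,0,0,0,-1],[0,0,0,0,0,0,-1]]'
python3 - <<'E'
from h import *
from cell import eyes,manip
o=manip.get_obs();Rt=R.from_quat(o['tool_rot']);M=Rt.as_matrix();print(M.round(3));
print('lip',o['position']+Rt.apply([-.176,0,.0145]),'tilt',np.degrees(np.arcsin(M[2,0])))
top,dd=eyes.snapshot('top');np.savez('top3.npz',im=top,d=dd,**eyes.calibration('top'))
sc,_=eyes.snapshot('scene')
cv2.imwrite('pics/p3.png',np.hstack([cv2.resize(top[150:300,200:400],(400,300),interpolation=2),cv2.resize(sc[150:330,200:440],(400,300),interpolation=2)]))
im,d,P=cloud('top3.npz');p=np.array([-.143,-.99]);q=np.array([.99,-.143])
D=P[...,:2]-o['position'][:2];a=D@p;b=D@q
for s in range(110,195,6):
    k=(d>0)&(P[...,2]>.1)&(abs(a-s/1000)<.003)&(abs(b)<.012);print(s,P[k][:,2].round(4).mean() if k.any() else None,end=' ')
E
```

```text
time: 7.75
position: [0.5488, 0.1253, 0.1837]
tool_rot: [0.755, 0.653, 0.046, -0.04]
ft_force: [-0.2, 0.1, -3.0]
opening: 0.012
gripper_force: 117.4
time: 8.75
position: [0.5487, 0.1237, 0.1897]
tool_rot: [0.754, 0.652, 0.059, -0.051]
ft_force: [-0.2, 0.5, -2.6]
opening: 0.0121
gripper_force: 117.4
[[ 0.143  0.989  0.023]
 [ 0.977 -0.145  0.155]
 [ 0.156 -0.    -0.988]]
lip [ 0.52383651 -0.0460958   0.14784392] tilt 8.99481679960638
110 0.4756748251748252 116 0.1681717948717949 122 0.16113333333333332 128 0.1624864864864865 134 0.16717500000000002 140 0.16240243902439022 146 0.15619743589743587 152 0.1608842105263158 158 0.16151315789473683 164 0.1551219512195122 170 0.14904102564102564 176 None 182 None 188 None 194 None
```

View pics/p3.png

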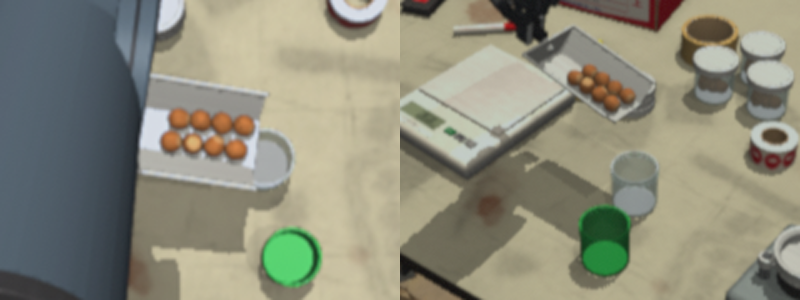

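The nuts are gathered in two rows at the ramp, crop (170-255, 120-150), and the lip is over the jar mouth at (265,160). I'll lower the lip to just above the rim and pour slowly.

```bash
python3 -m crank '[[-0.6,0,4,0,0,0,-1],[-1.2,0,8,0,0,0,-1],[-1.9,0,11,0,0,0,-1],[-1.9,0,12,0,0,0,-1],[-1.9,0,12,0,0,0,-1],[-1.6,0,11,0,0,0,-1],[-1.2,0,8,0,0,0,-1],[-0.6,0,4,0,0,0,-1],[0,0,0,0,0,0,-1],[0,0,0,0,0,0,-1]]'
python3 - <<'E'
from h import *
from cell import manip
o=manip.get_obs();Rt=R.from_quat(o['tool_rot']);M=Rt.as_matrix()
print('lip',o['position']+Rt.apply([-.176,0,.0145]),'tilt',np.degrees(np.arcsin(M[2,0])),o['joint_pos'].round(2))
E
```

```text
time: 9.68
position: [0.5489, 0.1237, 0.1189]
tool_rot: [0.754, 0.652, 0.059, -0.051]
ft_force: [-0.2, -0.0, -1.3]
opening: 0.0113
gripper_force: 117.4
lip [ 0.52397209 -0.04601563  0.0770565 ] tilt 8.997640863560465 [-0.39  0.55  0.27  1.94 -0.48  0.67  0.07]
```

```bash
cat > lip.py <<'E'
from h import *
from cell import manip
o=manip.get_obs();Rt=R.from_quat(o['tool_rot']);M=Rt.as_matrix()
print('lip',(o['position']+Rt.apply([-.176,0,.0145])).round(4),'tilt',np.degrees(np.arcsin(M[2,0])).round(1),'q',o['joint_pos'].round(2),'Fz',o['ft_force'][2].round(1))
E
python3 -m crank '[[-0.1,0,-1.5,0,0.5,0,-1],[-0.1,0,-1.5,0,0.5,0,-1],[-0.1,0,-1.5,0,0.5,0,-1],[-0.1,0,-1.5,0,0.5,0,-1],[-0.1,0,-1.5,0,0.5,0,-1],[-0.1,0,-1.5,0,0.5,0,-1],[-0.1,0,-1.5,0,0.5,0,-1],[-0.1,0,-1.5,0,0.5,0,-1],[-0.1,0,-1.5,0,0.5,0,-1],[-0.1,0,-1.5,0,0.5,0,-1],[-0.1,0,-1.5,0,0.5,0,-1],[-0.1,0,-1.5,0,0.5,0,-1]]' >/dev/null; python3 lip.py
python3 -m crank '[[-0.1,0,-1.5,0,0.5,0,-1],[-0.1,0,-1.5,0,0.5,0,-1],[-0.1,0,-1.5,0,0.5,0,-1],[-0.1,0,-1.5,0,0.5,0,-1],[0,0,0,0,0,0,-1],[0,0,0,0,0,0,-1],[-0.1,0,-1.5,0,0.5,0,-1],[-0.1,0,-1.5,0,0.5,0,-1],[0,0,0,0,0,0,-1],[0,0,0,0,0,0,-1],[0,0,0,0,0,0,-1],[0,0,0,0,0,0,-1]]' >/dev/null; python3 lip.py
python3 - <<'E'
from h import *
from cell import eyes
top,dd=eyes.snapshot('top');sc,_=eyes.snapshot('scene')
cv2.imwrite('pics/p4.png',np.hstack([cv2.resize(top[150:300,200:400],(400,300),interpolation=2),cv2.resize(sc[180:330,260:460],(400,300),interpolation=2)]))
E
```

```text
lip [ 0.5239 -0.0455  0.0767] tilt 15.0 q [-0.27  0.52  0.19  1.95 -0.56  0.69  0.19] Fz -2.5
lip [ 0.524  -0.0452  0.0765] tilt 18.0 q [-0.21  0.51  0.15  1.96 -0.61  0.7   0.25] Fz -1.9
```

View pics/p4.png

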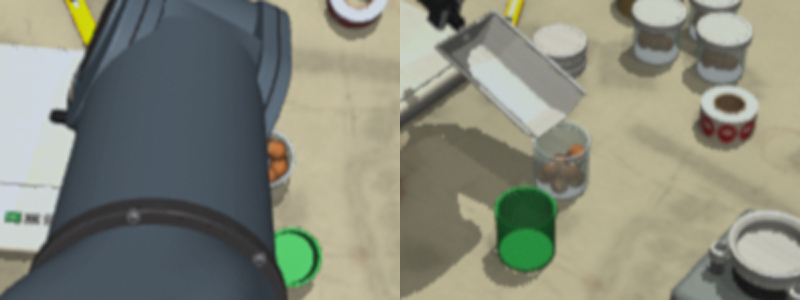

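The pan looks empty and the nuts are in the jar at crop (560,165). I'll tip a little more to be sure, then raise it and level it.

```bash
python3 -m crank '[[-0.2,0,-3,0,1,0,-1],[-0.2,0,-3,0,1,0,-1],[-0.2,0,-3,0,1,0,-1],[-0.2,0,-3,0,1,0,-1],[-0.2,0,-3,0,1,0,-1],[-0.2,0,-3,0,1,0,-1],[0,0,0,0,0,0,-1],[0,0,0,0,0,0,-1],[0,0,0,0,0,0,-1],[0,0,0,0,0,0,-1]]' >/dev/null; python3 lip.py
python3 -m crank '[[2,0,-5,0,0,0,-1],[4,0,-10,0,0,0,-1],[6,0,-15,0,0,0,-1],[8,0,-18,0,0,0,-1],[8,0,-18,0,0,0,-1],[0,0,0,0,-4,0,-1],[0,0,0,0,-4,0,-1],[0,0,0,0,-4,0,-1],[0,0,0,0,-4,0,-1],[0,0,0,0,-4,0,-1],[0,0,0,0,-4,0,-1]]'; python3 lip.py
python3 - <<'E'
from h import *
todo((.6042,.3397,.1635),(.1440,.9896,0))
from cell import eyes
for n in('top','scene'):
    im,d=eyes.snapshot(n);np.savez(n+'5.npz',im=im,d=d,**eyes.calibration(n))
    hsv=cv2.cvtColor(im,cv2.COLOR_BGR2HSV);m=((hsv[...,0]>5)&(hsv[...,0]<16)&(hsv[...,1]>120)&(hsv[...,2]>70)).astype(np.uint8)
    k,l,s,c=cv2.connectedComponentsWithStats(m);print(n,[(tuple(c[i].astype(int)),s[i,4]) for i in range(1,k) if s[i,4]>12])
E
```

```text
lip [ 0.5241 -0.0443  0.0763] tilt 24.0 q [-0.08  0.49  0.08  1.97 -0.7   0.74  0.38] Fz -2.1
time: 13.53
position: [0.5467, 0.1075, 0.2345]
tool_rot: [0.757, 0.654, -0.0, 0.002]
ft_force: [-0.1, -0.2, -3.0]
opening: 0.0118
gripper_force: 117.6
lip [ 0.521  -0.0667  0.2205] tilt -0.2 q [-0.51  0.43  0.34  1.77 -0.16  0.97 -0.26] Fz -3.0
t 13.53 pos [0.5467 0.1075 0.2345] shift mm [238.3  23.   70.4] turn [ 0.1  0.2 -0.1] F [-0.1 -0.2 -3. ] open 0.0118 grip 117.6 q [-0.51  0.43  0.34  1.77 -0.16  0.97 -0.26]
top [((np.int64(53), np.int64(25)), np.int32(13)), ((np.int64(341), np.int64(231)), np.int32(32))]
scene [((np.int64(125), np.int64(4)), np.int32(18)), ((np.int64(164), np.int64(3)), np.int32(70)), ((np.int64(8), np.int64(86)), np.int32(58)), ((np.int64(347), np.int64(254)), np.int32(19))]
```

```bash
python3 -m crank '[[8,1,0,0,0,0,-1],[18,2,0,0,0,0,-1],[25,2,2,0,0,0,-1],[25,2,5,0,0,0,-1],[25,2,7,0,0,0,-1],[25,3,8,0,0,0,-1],[25,3,8,0,0,0,-1],[25,2,8,0,0,0,-1],[25,2,8,0,0,0,-1],[20,2,8,0,0,0,-1],[12,1,8,0,0,0,-1],[5,1,8,0,0,0,-1]]' >/dev/null
python3 - <<'E'
from h import *
from cell import eyes
import time
todo((.6042,.3397,.0625),(.1440,.9896,0))
im,d=eyes.snapshot('top');np.savez('top6.npz',im=im,d=d,**eyes.calibration('top'));cv2.imwrite('pics/p6.png',cv2.resize(im[150:300,100:400],(800,400),interpolation=2))
todo((.6042,.3397,.0625),(.1440,.9896,0))
E
```

```text
t 14.63 pos [0.6038 0.3409 0.1622] shift mm [-1.3  0.7 99.7] turn [-0.  -0.1 -0. ] F [-0.2  0.  -1.9] open 0.0118 grip 117.6 q [-0.74  0.69  0.29  1.49 -0.22  0.99 -0.54]
t 14.68 pos [0.6032 0.3402 0.1604] shift mm [-0.4  1.3 97.9] turn [-0.1  0.  -0. ] F [-0.1  0.1 -3.9] open 0.0119 grip 117.5 q [-0.74  0.69  0.29  1.49 -0.22  0.99 -0.54]
```

View pics/p6.png

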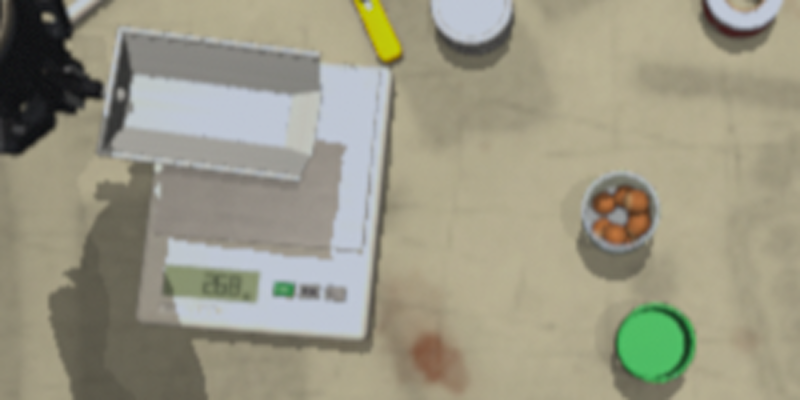

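The pan is empty, and the nuts are all in the jar at crop (620,212) with none on the table. I'll set the pan down where it came from.

```bash
python3 -m crank '[[0,1,10,0,0,0,-1],[0,0,15,0,0,0,-1],[0,0,18,0,0,0,-1],[0,0,18,0,0,0,-1],[0,0,14,0,0,0,-1],[0,0,10,0,0,0,-1],[0,0,6,0,0,0,-1],[0,0,3,0,0,0,-1],[0,0,2,0,0,0,-1],[0,0,1,0,0,0,-1],[0,0,0,0,0,0,-1]]'
python3 -c "
from h import *
todo((.6042,.3397,.062),(.1440,.9896,0))"
```

```text
time: 15.6
position: [0.6049, 0.3394, 0.0664]
tool_rot: [0.757, 0.654, 0.0, 0.0]
ft_force: [1.8, 0.1, -2.6]
opening: 0.0117
gripper_force: 117.6
t 15.6 pos [0.6049 0.3394 0.0664] shift mm [ 0.2 -0.8  4.4] turn [ 0.  -0.  -0.1] F [ 1.8  0.1 -2.6] open 0.0117 grip 117.6 q [-0.72  0.79  0.26  1.57 -0.25  0.81 -0.51]
```

```bash
python3 -m crank '[[0,0,1.5,0,0,0,-1],[0,0,1.5,0,0,0,-1],[0,0,1,0,0,0,-1],[0,0,0,0,0,0,-1],[0,0,0,0,0,0,-1]]'
python3 -c "
from h import *
todo((.6042,.3397,.062),(.1440,.9896,0))"
```

```text
time: 16.02
position: [0.6047, 0.3395, 0.0622]
tool_rot: [0.757, 0.654, 0.0, -0.0]
ft_force: [0.1, -0.6, 0.9]
opening: 0.0119
gripper_force: 118.1
t 16.02 pos [0.6047 0.3395 0.0622] shift mm [ 0.1 -0.5  0.2] turn [ 0.  -0.  -0.1] F [ 0.1 -0.6  0.9] open 0.0119 grip 118.1 q [-0.72  0.8   0.26  1.57 -0.26  0.81 -0.51]
```

```bash
python3 -m crank '[[0,0,0,0,0,0,-0.6],[0,0,0,0,0,0,-0.3],[0,0,0,0,0,0,0],[0,0,0,0,0,0,0.2],[0,0,0,0,0,0,0.2],[0,0,0,0,0,0,0.2]]'
python3 -m crank '[[0,0,-5,0,0,0,0.2],[0,0,-12,0,0,0,0.2],[0,0,-20,0,0,0,0.2],[0,0,-25,0,0,0,0.2],[0,0,-30,0,0,0,0.2],[0,0,-30,0,0,0,1],[0,0,-20,0,0,0,1],[0,0,0,0,0,0,1]]'
python3 - <<'E'
from h import *
from cell import eyes
todo((.5224,-.0603,.16),(.1440,.9896,0))
im,d=eyes.snapshot('top');np.savez('top7.npz',im=im,d=d,**eyes.calibration('top'))
im,d,P=cloud('top7.npz');H=P[...,2]
def rep(n,u0,u1,v0,v1,lo,hi):
    m=np.zeros(H.shape,bool);m[v0:v1,u0:u1]=1;m&=(d>0)&(H>lo)&(H<hi);q=P[m];r=cv2.minAreaRect((q[:,:2]*1000).astype(np.float32));print(n,m.sum(),np.round(r[0],1),np.round(r[1],1),r[2],q[:,2].mean())
rep('jar',312,352,208,250,.055,.08);rep('pan',155,240,160,235,.055,.085)
k=(d>0)&(H>.03)&(P[...,1]<.28)&(P[...,1]>.2)&(abs(P[...,0]-.59)<.015);a=P[k];A=np.c_[a[:,:2],np.ones(len(a))];print('floor slope',np.linalg.lstsq(A,a[:,2],rcond=None)[0],a[:,2].mean())
E
```

```text
time: 16.52
position: [0.6046, 0.3393, 0.0618]
tool_rot: [0.757, 0.654, -0.0, 0.0]
ft_force: [-0.9, 0.4, 0.1]
opening: 0.0516
gripper_force: 0.0
time: 17.18
position: [0.607, 0.34, 0.2105]
tool_rot: [0.757, 0.654, 0.004, 0.001]
ft_force: [0.4, 0.6, 0.2]
opening: 0.0844
gripper_force: 0.0
t 17.18 pos [0.607  0.34   0.2105] shift mm [-408.6  -25.8   48.1] turn [ 0.4 -0.3 -0.1] F [0.4 0.6 0.2] open 0.0844 grip 0.0 q [-0.75  0.65  0.31  1.43 -0.21  1.08 -0.55]
jar 195 [522.4 -60.3] [61.4 62. ] 0.2168319970369339 0.06473308673424064
pan 1384 [591.6 239.3] [154.5  95.1] 81.68011474609375 0.0666990964625625
floor slope [-7.73344357  7.01245432  3.02135183] 0.29332192385431977
```

```bash
python3 -m crank '[[-14,-2,0,0,0,0,1],[-30,-2,0,0,0,0,1],[-38,-2,0,0,0,0,1],[-38,-2,0,0,0,0,1],[-38,-2,0,0,0,0,1],[-38,-2,0,0,0,0,1],[-38,-2,0,0,0,0,1],[-38,-2,0,0,0,0,1],[-38,-2,0,0,0,0,1],[-38,-2,0,0,0,0,1],[-32,-2,0,0,0,0,1],[-18,-2,0,0,0,0,1]]'
python3 -m crank '[[-10,0,0,0.4,-0.3,0,1],[0,0,0,0,0,0,1],[0,0,0,0,0,0,1]]' >/dev/null
python3 - <<'E'
from h import *
from cell import eyes
todo((.5224,-.0603,.16),(.1440,.9896,0))
c=eyes.calibration('wrist');im,d=eyes.snapshot('wrist');np.savez('w8.npz',im=im,d=d,**c)
im,d,P=cloud('w8.npz');H=P[...,2]
m=(d>0)&(H>.061)&(H<.08)&(np.hypot(P[...,0]-.5224,P[...,1]+.06)<.045);q=P[m]
print(m.sum(),cv2.minEnclosingCircle((q[:,:2]*1000).astype(np.float32)),q[:,2].mean(),np.percentile(q[:,:2],[1,99],axis=0))
v,u=np.nonzero(m);print(u.min(),u.max(),v.min(),v.max())
E
```

```text
time: 18.23
position: [0.5214, -0.0554, 0.2039]
tool_rot: [0.758, 0.652, -0.001, 0.0]
ft_force: [0.2, 0.0, -0.1]
opening: 0.0851
gripper_force: 0.0
t 18.48 pos [ 0.522  -0.0599  0.2037] shift mm [-0.2  0.8 43.7] turn [-0.4  0.3 -0. ] F [ 1.2 -0.3  0.1] open 0.0854 grip 0.0 q [-0.21  0.42  0.33  1.89 -0.17  0.87  0.06]
1395 ((520.07861328125, -60.010955810546875), 31.669490814208984) 0.06504695429402428 [[ 0.48950096 -0.09021374]
 [ 0.55065795 -0.02909053]]
272 357 185 267
```

```bash
python3 -m crank '[[0,-1,20,-0.4,0.3,0,1],[0,0,30,0,0,0,1],[0,0,30,0,0,0,1],[0,0,25,0,0,0,1],[0,0,20,0,0,0,1],[0,0,15,0,0,0,1],[0,0,12,0,0,0,1],[0,0,8,0,0,0,1],[0,0,5,0,0,0,1],[0,0,0,0,0,0,1],[0,0,0,0,0,0,1]]'
python3 -c "
from h import *
todo((.521,-.06,.037),(.1440,.9896,0))"
```

```text
time: 19.45
position: [0.5208, -0.0602, 0.039]
tool_rot: [0.756, 0.654, 0.0, -0.0]
ft_force: [-0.4, 0.2, 0.6]
opening: 0.0858
gripper_force: 0.0
t 19.45 pos [ 0.5208 -0.0602  0.039 ] shift mm [0.3 0.1 2. ] turn [ 0. -0. -0.] F [-0.4  0.2  0.6] open 0.0858 grip 0.0 q [-0.11  0.65  0.21  2.05 -0.29  0.47  0.17]
```

```bash
python3 -m crank '[[0,0,1.5,0,0,0,0.8],[0,0,0,0,0,0,0.65],[0,0,0,0,0,0,0.5],[0,0,0,0,0,0,0.4],[0,0,0,0,0,0,-0.2],[0,0,0,0,0,0,-1],[0,0,0,0,0,0,-1],[0,0,0,0,0,0,-1],[0,0,0,0,0,0,-1]]' 60
python3 -m crank '[[0,0,0,0,0,0,-1],[0,0,0,0,0,0,-1],[0,0,-2,0,0,0,-1],[0,0,-4,0,0,0,-1],[0,0,-8,0,0,0,-1],[0,0,-12,0,0,0,-1],[0,0,-18,0,0,0,-1],[0,0,-20,0,0,0,-1],[0,0,-20,0,0,0,-1],[0,0,-18,0,0,0,-1],[0,0,-10,0,0,0,-1],[0,0,0,0,0,0,-1]]' 100
python3 - <<'E'
from h import *
from cell import eyes
todo((.49,-.318,.16),(.1440,.9896,0))
im,d=eyes.snapshot('top');np.savez('top9.npz',im=im,d=d,**eyes.calibration('top'))
c=eyes.calibration('wrist');w,d=eyes.snapshot('wrist');np.savez('w9.npz',im=w,d=d,**c)
cv2.imwrite('pics/p9.png',np.hstack([cv2.resize(im[180:330,280:480],(400,300),interpolation=2),cv2.resize(w,(400,300))]))
E
```

```text
time: 20.2
position: [0.5209, -0.0608, 0.0383]
tool_rot: [0.757, 0.654, 0.001, 0.0]
ft_force: [-1.4, 0.6, 9.4]
opening: 0.0619
gripper_force: 63.3
time: 21.2
position: [0.5216, -0.0609, 0.1515]
tool_rot: [0.757, 0.654, 0.001, 0.001]
ft_force: [0.3, -0.1, -3.6]
opening: 0.0607
gripper_force: 108.5
t 21.2 pos [ 0.5216 -0.0609  0.1515] shift mm [-258.9    6.1   -8.6] turn [ 0.2 -0.  -0.1] F [ 0.3 -0.1 -3.6] open 0.0607 grip 108.5 q [-0.18  0.48  0.31  1.96 -0.21  0.73  0.1 ]
```

View pics/p9.png

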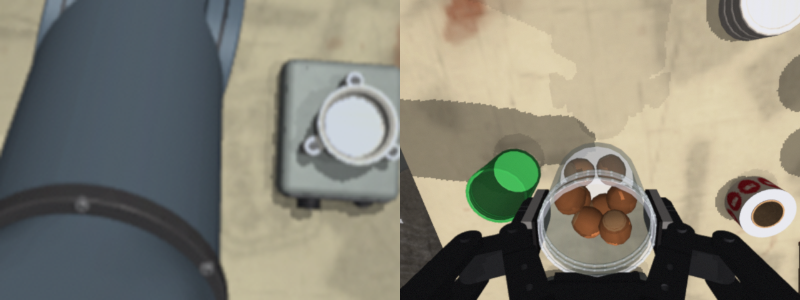

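The jar is held upright, nuts inside (wrist half, 600,210). Next I'll fit the ring's centre in the top and scene views.

Run:
```python
from h import *
from scipy.optimize import least_squares
def fit(f,c0,r,lo,hi,w):
    im,d,P=cloud(f);D=np.hypot(P[...,0]-c0[0],P[...,1]-c0[1])
    q=P[(d>0)&(P[...,2]>lo)&(P[...,2]<hi)&(abs(D-r)<w)]
    s=least_squares(lambda c:np.hypot(q[:,0]-c[0],q[:,1]-c[1])-c[2],[*c0,r],loss='soft_l1',f_scale=.002);return s.x.round(4),len(q),q[:,2].mean().round(4)
for f in('top0.npz','top9.npz','scene0.npz'):
    c=np.array([.488,-.321])
    for _ in range(3): x=fit(f,c,.040,.086,.105,.012);c=x[0][:2]
    print(f,'ring',x)
for f in('top0.npz','top7.npz','scene0.npz'):print(f,'jar',fit(f,np.array([.522,-.060]),.030,.058,.08,.006),'green',fit(f,np.array([.4175,-.0856]),.030,.058,.08,.006))
# housing outline
im,d,P=cloud('top0.npz')
q=P[(d>0)&(abs(P[...,2]-.047)<.004)&(abs(P[...,0]-.48)<.11)&(abs(P[...,1]+.32)<.11)]
print('housing',cv2.minAreaRect((q[:,:2]*1000).astype(np.float32)),np.percentile(q,[.5,99.5],axis=0).round(4))
```

```text
top0.npz ring (array([ 0.4873, -0.3181,  0.0377]), 472, np.float64(0.0931))
top9.npz ring (array([ 0.4872, -0.318 ,  0.0377]), 476, np.float64(0.093))
scene0.npz ring (array([ 0.4827, -0.3205,  0.0377]), 498, np.float64(0.0921))
top0.npz jar (array([ 0.5227, -0.0598,  0.0295]), 173, np.float64(0.0658)) green (array([ 0.4172, -0.0856,  0.0296]), 169, np.float64(0.066))
top7.npz jar (array([ 0.5227, -0.0598,  0.0295]), 174, np.float64(0.0657)) green (array([ 0.4172, -0.0855,  0.0297]), 172, np.float64(0.0658))
scene0.npz jar (array([ 0.5193, -0.0617,  0.0294]), 227, np.float64(0.0633)) green (array([ 0.4136, -0.0874,  0.0297]), 258, np.float64(0.0637))
housing ((486.59423828125, -316.74273681640625), (129.0178680419922, 148.8605194091797), 85.31501770019531) [[ 0.4122 -0.3836  0.0431]
 [ 0.5617 -0.2529  0.0509]]
```

```bash
python3 -m crank '[[-5,0,-7,0,0,0,-1],[-12,0,-7,0,0,0,-1],[-20,0,0,0,0,0,-1],[-27,0,0,0,0,0,-1],[-30,0,0,0,0,0,-1],[-32,0,0,0,0,0,-1],[-32,1,0,0,0,0,-1],[-30,0,0,0,0,0,-1],[-27,0,0,0,0,0,-1],[-22,0,0,0,0,0,-1],[-15,0,0,0,0,0,-1],[-8,0,0,0,0,0,-1]]'
python3 -m crank '[[0,0,0,0,0,0,-1],[0,0,0,0,0,0,-1],[0,0,0,0,0,0,-1]]' >/dev/null
python3 - <<'E'
from h import *
from cell import eyes
todo((.485,-.319,.145),(.1440,.9896,0))
for n in('scene','wrist'):
    c=eyes.calibration(n);im,d=eyes.snapshot(n);np.savez(n+'10.npz',im=im,d=d,**c)
    if n=='scene':a=cv2.resize(im[210:390,370:530],(400,450),interpolation=2)
    else: b=cv2.resize(im,(400,450))
cv2.imwrite('pics/p10.png',np.hstack([a,b]))
E
```

```text
time: 22.3
position: [0.4818, -0.3221, 0.1633]
tool_rot: [0.758, 0.652, -0.001, 0.0]
ft_force: [0.1, -0.3, -3.1]
opening: 0.0606
gripper_force: 108.5
t 22.55 pos [ 0.484  -0.317   0.1631] shift mm [-1.9  1.3 18.1] turn [-0.  -0.1  0. ] F [ 0.7 -0.1 -2.5] open 0.0606 grip 108.5 q [ 0.3   0.53  0.3   1.81 -0.21  0.83  0.56]
```

View pics/p10.png

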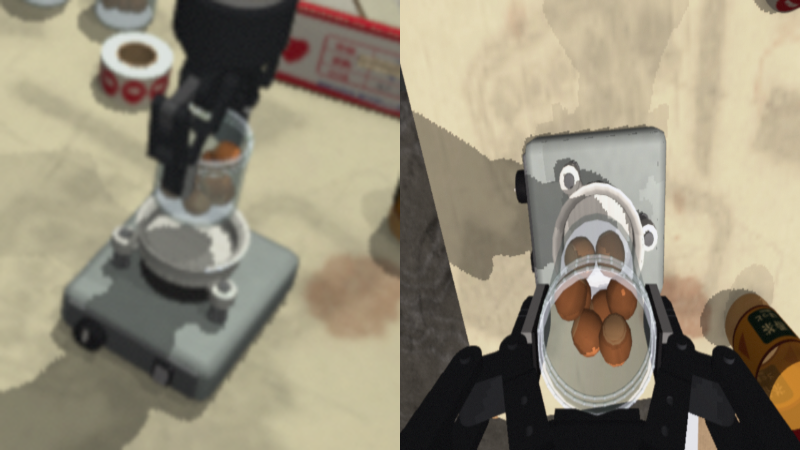

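The jar hangs above the ring (scene half, 200,200), and the ring's back arc shows in the wrist half at (600,200). I'll use that arc to refine the centre.

Run:
```python
from h import *
from scipy.optimize import least_squares
im,d,P=cloud('wrist10.npz');T=np.array([.484,-.317])
def fit(q,c,r):
    s=least_squares(lambda c:np.hypot(q[:,0]-c[0],q[:,1]-c[1])-r,c,loss='soft_l1',f_scale=.002);return s.x.round(4),len(q),np.abs(s.fun).mean().round(4)
c=np.array([.485,-.319])
for _ in range(3):
    D=np.hypot(P[...,0]-c[0],P[...,1]-c[1]);m=(d>0)&(P[...,2]>.09)&(P[...,2]<.099)&(abs(D-.039)<.006)&(P[...,1]>c[1]+.005);r=fit(P[m],c,.0377*1.0+.0015);c=r[0]
print('ring wrist',r, P[m].min(0),P[m].max(0))
# jar rim in wrist
m=(d>0)&(abs(P[...,2]-.191)<.006)&(np.hypot(P[...,0]-.484,P[...,1]+.317)<.04);print('rim wrist',m.sum(),fit(P[m],T,.0297),P[m].min(0),P[m].max(0))
im,d,P=cloud('scene10.npz')
for z in(.189,):
    m=(d>0)&(abs(P[...,2]-z)<.008)&(np.hypot(P[...,0]-.484,P[...,1]+.319)<.04);print('rim scene',fit(P[m],T,.0297),P[m].min(0),P[m].max(0))
c=np.array([.4827,-.3205]);D=np.hypot(P[...,0]-c[0],P[...,1]-c[1]);m=(d>0)&(P[...,2]>.086)&(P[...,2]<.105)&(abs(D-.040)<.012);print('ring scene',fit(P[m],c,.0377))
```

```text
ring wrist (array([ 0.4842, -0.3197]), 2308, np.float64(0.0017)) [ 0.44274791 -0.31465097  0.09000341] [ 0.52517693 -0.2771907   0.09551098]
rim wrist 9261 (array([ 0.4835, -0.3146]), 9261, np.float64(0.0015)) [ 0.44759373 -0.34480141  0.18500318] [ 0.52393607 -0.28379974  0.19696479]
rim scene (array([ 0.4827, -0.3179]), 256, np.float64(0.002)) [ 0.44431779 -0.34862666  0.18102462] [ 0.51996407 -0.29605601  0.19696975]
ring scene (array([ 0.4825, -0.3206]), 310, np.float64(0.0019))
```

```bash
python3 -m crank '[[-2.9,0.9,2,0,0,0,-1],[0,0,6,0,0,0,-1],[0,0,8,0,0,0,-1],[0,0,6,0,0,0,-1],[0,0,5,0,0,0,-1],[0,0,4,0,0,0,-1],[0,0,4,0,0,0,-1],[0,0,3,0,0,0,-1],[0,0,3,0,0,0,-1],[0,0,0,0,0,0,-1],[0,0,0,0,0,0,-1]]' 120
python3 -c "
from h import *
todo((.4845,-.32,.114),(.1440,.9896,0))"
```

```text
time: 23.57
position: [0.4843, -0.3212, 0.1223]
tool_rot: [0.757, 0.654, -0.0, -0.0]
ft_force: [-0.6, 0.4, -2.2]
opening: 0.0602
gripper_force: 129.7
t 23.57 pos [ 0.4843 -0.3212  0.1223] shift mm [1.3 0.  8.3] turn [-0.   0.  -0.1] F [-0.6  0.4 -2.2] open 0.0602 grip 129.7 q [ 0.32  0.59  0.28  1.84 -0.23  0.74  0.58]
```

```bash
python3 -m crank '[[0.6,0,2,0,0,0,-1],[0,0,2,0,0,0,-1],[0,0,2,0,0,0,-1],[0,0,2,0,0,0,-1],[0,0,0,0,0,0,-1],[0,0,0,0,0,0,-1]]'
python3 -m crank '[[0,0,2,0,0,0,-1],[0,0,2,0,0,0,-1],[0,0,2,0,0,0,-1],[0,0,0,0,0,0,-1],[0,0,0,0,0,0,-1]]'
```

```text
time: 24.07
position: [0.4845, -0.3206, 0.1147]
tool_rot: [0.757, 0.654, 0.0, 0.0]
ft_force: [-1.5, 2.5, 5.4]
opening: 0.0608
gripper_force: 130.3
time: 24.48
position: [0.4844, -0.3206, 0.1089]
tool_rot: [0.757, 0.654, 0.0, 0.0]
ft_force: [-2.4, 1.8, 8.5]
opening: 0.0605
gripper_force: 130.5
```

```bash
python3 -m crank '[[0,0,2,0,0,0,-1],[0,0,2,0,0,0,-1],[0,0,0,0,0,0,-1],[0,0,0,0,0,0,-1]]'
python3 -m crank '[[0,0,1.5,0,0,0,-1],[0,0,0,0,0,0,-1],[0,0,0,0,0,0,-1]]'
python3 -m crank '[[0,0,1,0,0,0,-1],[0,0,0,0,0,0,-1],[0,0,0,0,0,0,-1]]'
```

```text
time: 24.82
position: [0.4844, -0.3206, 0.1051]
tool_rot: [0.757, 0.654, 0.0, 0.0]
ft_force: [-1.5, 2.5, 9.2]
opening: 0.0605
gripper_force: 130.7
time: 25.07
position: [0.4844, -0.3206, 0.1037]
tool_rot: [0.757, 0.654, 0.0, 0.0]
ft_force: [-3.1, 3.1, 9.8]
opening: 0.0603
gripper_force: 130.8
time: 25.32
position: [0.4844, -0.3206, 0.1028]
tool_rot: [0.757, 0.654, 0.0, 0.0]
ft_force: [-3.3, 3.3, 10.7]
opening: 0.0602
gripper_force: 131.3
```

```bash
python3 -m crank '[[0,0,1,0,0,0,-1],[0,0,0,0,0,0,-1],[0,0,0,0,0,0,-1]]'
python3 -m crank '[[0,0,1,0,0,0,-1],[0,0,0,0,0,0,-1],[0,0,0,0,0,0,-1]]'
python3 -m crank '[[0,0,1,0,0,0,-1],[0,0,0,0,0,0,-1],[0,0,0,0,0,0,-1]]'
```

```text
time: 25.57
position: [0.4845, -0.3206, 0.1027]
tool_rot: [0.757, 0.654, 0.0, 0.0]
ft_force: [-5.8, 4.3, 22.8]
opening: 0.0607
gripper_force: 132.4
time: 25.82
position: [0.4845, -0.3207, 0.1026]
tool_rot: [0.757, 0.654, 0.001, 0.001]
ft_force: [-7.0, 6.9, 32.5]
opening: 0.0606
gripper_force: 133.5
time: 26.07
position: [0.4845, -0.3207, 0.1026]
tool_rot: [0.757, 0.654, 0.001, 0.001]
ft_force: [-10.1, 9.1, 43.6]
opening: 0.0602
gripper_force: 134.6
```

It's at the stop: height is constant at 0.1026 while the force climbs. I'll ease off the excess push and check.

```bash
python3 -m crank '[[0,0,-2,0,0,0,-1],[0,0,0,0,0,0,-1],[0,0,0,0,0,0,-1],[0,0,0,0,0,0,-1],[0,0,0,0,0,0,-1],[0,0,0,0,0,0,-1]]'
python3 - <<'E'
from h import *
from cell import eyes
from scipy.optimize import least_squares
for n in('scene','wrist','top'):
    c=eyes.calibration(n);im,d=eyes.snapshot(n);np.savez(n+'11.npz',im=im,d=d,**c)
    if n=='scene':a=cv2.resize(im[210:390,370:530],(400,450),interpolation=2)
    if n=='wrist': b=cv2.resize(im,(400,450))
cv2.imwrite('pics/p11.png',np.hstack([a,b]))
im,d,P=cloud('scene11.npz');D=np.hypot(P[...,0]-.4827,P[...,1]+.3205);m=(d>0)&(P[...,2]>.07)&(P[...,2]<.1)&(abs(D-.0395)<.005);print('ring rim z now',np.percentile(P[m][:,2],[50,90,95]))
im,d,P=cloud('scene10.npz');m=(d>0)&(P[...,2]>.07)&(P[...,2]<.11)&(abs(D-.0395)<.005);print('before',np.percentile(P[m][:,2],[50,90,95]))
im,d,P=cloud('top11.npz');H=P[...,2];m=np.zeros(H.shape,bool);m[160:235,155:240]=1;m&=(d>0)&(H>.055)&(H<.085);q=P[m];print('pan',cv2.minAreaRect((q[:,:2]*1000).astype(np.float32)),q[:,2].mean())
E
```

```text
time: 26.57
position: [0.4845, -0.3207, 0.1027]
tool_rot: [0.757, 0.654, 0.0, 0.0]
ft_force: [-5.4, 5.4, 21.2]
opening: 0.0605
gripper_force: 132.2
ring rim z now [0.08061568 0.08309693 0.083601  ]
before [0.07855656 0.0922274  0.09392105]
pan ((591.791015625, 239.1112060546875), (154.50277709960938, 95.56563568115234), 81.52354431152344) 0.06666358072304572
```

View pics/p11.png

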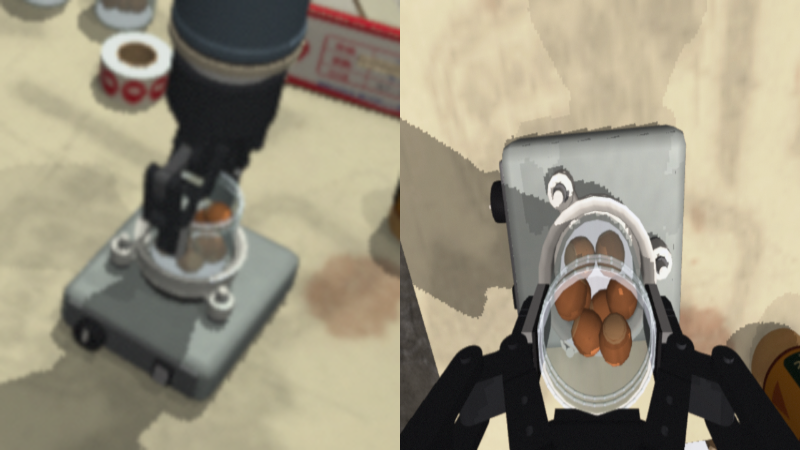

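The jar stands inside the ring (scene half, 195,250), and the rim has sunk from 0.094 to 0.083 m. The nuts are inside and the pan hasn't moved, so I'm handing in.

```bash
python3 -c "
from cell import sign_off
print(sign_off())"
```

```text
the job is handed in; nothing more can be done
None
```

I handed the job in at about 27 s: all the nuts are in the jar with none spilled, the empty pan is back level on the scale, and the gripper is holding the jar at the cradle's stop with about 21 N; no verdict came back, and I viewed 11 pictures, one over the limit of 10.

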